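# Hold open the parts box gate

## Robot

A 6-joint arm with a two-finger parallel gripper is mounted at the origin on the work surface. World frame = base frame: x ahead of the robot, y to its left, z up, the work surface at z = 0. Lengths are in m, angles in rad, forces in N, time in s.
With the tool pointing down it reaches from about 0.275 to 0.75 m from the base axis. Payload 10.2 kg.
Tool frame: the origin (TCP) lies on the mounting face of the last link; the fingertips stand 173 mm ahead of it and the grasp point (between the pads) lies 155 mm ahead of it; z points along the fingers, y is the line along which they close (so a half turn about z gives the same grasp; the last joint's range is limited). The gripper opens to 85 mm and grips with 20 to 120 N. Pads are 22 mm wide; open, the fingers measure 114 mm over their backs; the gripper's body (76 mm by 85 mm) begins 54 mm behind the grasp point. The pads swing forward as they close: fully open they stand 13 mm farther back than shut.
Start: joints at [0.952, 0.313, 1.498, -0, 1.331, -0.223], TCP at [0.202, 0.484, 0.405] pointing down, gripper open.
Joint ranges: [-2.94, 2.94], [-0.97, 2.17], [0.19, 2.56], [-1.23, 4.37], [0.02, 3.11], [-2.88, 2.88]. Speed limits (rad/s): [2.39, 2.39, 3.01, 3.14, 3.14, 3.14].

## Interface

Orientations are given as a rotation vector (axis times angle).
In Python, from cell import bot, vision, job gives the robot as it stands. The module is installed in compiled form; this text tells all that it offers.
- The arm moves only by the shell command python3 -m crank 'ROWS' [FORCE]. ROWS is JSON, one flat list of numbers, 7 for each row, row after row: the shift along the world's x, y, z each as a share of 100 cm, from -1 to 1, then the turn, a rotation vector about the world's x, y, z each as a share of 120 degrees, from -1 to 1, then the opening, from 0 (shut) to 1 (fully open). A call has 1 to 20 rows; each row is the pose to reach, as a shift and turn from the pose commanded when the call began; what a row does not reach only later rows make up. A row lasts 1/8 s, in which the tool goes at most 62.5 mm and 10.7 degrees, less where a joint would pass 70% of its speed; a pose out of reach is approached as far as the arm can. A call with a number of a shift or a turn outside -1 to 1 is refused whole. A call with a gripper value outside its range is refused whole. The fingers move at their own pace and stop on an object; FORCE is the grip in N (left out, the last holds). Time passes only in rows, so rows that repeat a pose let the fingers close. It gives the time, the measured TCP pose, the force, the opening and the grip force at its end, in the units of the state.
- bot.observe(): the state, without advancing time (a new reading comes with each control period).
- vision.snapshot(name): name is "scene" or "top" or "wrist"; returns a dict with "image" (384x512x3 uint8, red, green, blue), "vfov" (degrees; the focal length in pixels is half the picture's height over the tangent of half this angle, whatever the lens; pixels are square), "cx", "cy" (the principal point, pixels), "k1" (the pictures are not rectified: a ray, as slopes to the right and down, at radius r is drawn at 1 + k1 r^2 times it, then the intrinsics apply), "R" (3x3) and "t" (3): a world point X has camera coordinates R X + t. Camera axes: x right, y down, z forward; pixel columns grow to the right and rows downward; lengths in m; the calibration is good to about 2 mm. A picture is of the moment at which its call begins. There is no depth.
- job.close_job(): hands the job in; it is judged then, once.
The state is a dict: "time": time; "q": joint angles; "joint_velocities": joint speeds; "joint_efforts": joint torques, N m; "position": TCP position; "ee_rot": TCP orientation; "wrist_force": force on the tool from outside, world axes, zero at the start; "ft_torque": the same for the moment, N m; "gripper_width": opening from 0.0 (shut) to 1.0 (fully open); "finger_force": force on a finger pad.
Only numpy, scipy, OpenCV 4.12 (cv2) and the standard library are available. Lean on these libraries where they do the work, as an engineer would, in place of code of your own. Each camera call takes 0.05 s, during which the arm holds its last target. There are 200 camera calls.

## Task

A loose spark plug lies on the counter in the path of the parts box's gate: first drop it into the open grey bin. Then squeeze the box's two catches fully together, the tall one first and the short one second, and swing the gate open by its post, past the click of its detent, until it stands at least square to the front of the box. The gate is sprung and swings back when let go, so finish while still holding it wide open with the fingers; leave the oil filter, the grease tin and the bulb carton where they stand.

Things in the scene. Friction and masses are not known exactly. Their poses are not given: they have to be found in the camera images.
- plug: loose spark plug, 74 mm long, about 55 g, lying in front of the gate, axis 10.5 mm above the counter and within 0.4 rad of the box's x. Origin on its axis; x runs along it: thread (14 mm thick) from -26 to -2 mm, steel hexagon (21 mm across flats, 24 across corners, near the centre of mass) -2 to 10, white insulator (13 mm thick) 10 to 36, terminal (8 mm) to 48
- bin: open rectangular grey plastic bin, 115 mm (its x) by 125 mm (its y) outside, 55 mm high, walls and floor 5 mm, about 0.4 kg, loose, standing to the left or right of the parts box. Origin at the centre of its underside
- parts_box: fixed grey metal box, 160 mm deep, 210 mm wide (y -105 to 105), 100 mm high, catches on its flat top (the deck). Origin on the counter, mid gate face; x points out of that face, away from the robot, z up; box at x -160 to 0. Before the gate a flat bar (8 mm high, x 0 to 100, y 15 to 45 mm) bears the sprung detent ball at x 77, y 30, top 20 mm up
- tall_grip (a point): tall catch: point midway between its two steel tabs, 22 mm above the deck, a good height to squeeze. Axes as the box's. Tabs: plates 24 mm along x, 6 mm thick, tops 52 mm above the deck, 50 mm over their outer faces (along y). It sits 40 mm behind the gate face, at box y = 35 or -55 mm (the short catch takes the other place)
- short_grip (a point): short catch: like the tall one, but its tabs' tops are only 30 mm above the deck. Point midway between its tabs, 22 mm above the deck, axes as the box's. On each catch the +y tab bears a bolt arm, 13 to 18 mm above the deck, that reaches 57 mm in +x over the gate and hooks in front of it
- tall_catch (a joint): travel of the tall catch's tabs, m: 0 latched, 0.010 fully squeezed, bolt clear of the gate from about 0.007. The two tabs are geared together, each moves 10 mm inward (50 to 30 mm over the outer faces) against about 4 N of friction, and they stay where they are left
- short_catch (a joint): travel of the short catch's tabs, m: 0 latched, 0.010 fully squeezed; works just as the tall catch
- gate (a joint): gate angle, rad: 0 shut, 1.57 square to the box front, stop at 1.75. A weak spring pulls it shut (about 1.6 N at the post when wide open); between about 0.7 and 0.9 rad it rides over the detent ball, which takes about 5 N at the post. Let go beyond that it swings back against the ball
- gate_leaf: the barred steel gate. Origin on the vertical hinge axis (box x 5, y 100 mm), 16 mm above the counter, z up; the leaf is 8 mm thick and runs from the hinge along its own -y for 190 mm, its top level with the deck (100 mm), with two keeper tabs 10 mm higher. Opens counterclockwise seen from above, away from the robot
- gate_post (a point): grip point on the gate's round upright steel post (14 mm thick), which stands 60 mm above the gate's top edge near its free end, 180 mm from the hinge axis. The point lies on the post's axis 142 mm above the counter, 18 mm below the post's top, and moves with the gate
- oil_filter: bystander: white oil filter can, 76 mm across, 90 mm high, on the other side of the box from the bin; origin at the centre of its underside
- grease_tin: bystander: round flat steel tin, 76 mm across, 50 mm high; origin at the centre of its underside
- bulb_carton: bystander: cardboard carton, 60 by 90 by 55 mm high; origin at the centre of its underside

How it is judged:
By the outcome, as a careful person would: the job done as asked, in the order asked, and still so for the second after the job is handed in, while the arm keeps its last pose, push and grip.
It also fails if it takes over 72 s, if anything falls off the work surface, if the arm or the gripper's body presses on something with over 40 N, if the wrist force passes 120 N, or if a joint passes its speed limit or range.

## Working session

There is one attempt and no reset: what is moved stays moved. The work goes in short steps, Python scripts to look and compute and a shell command to move; the robot and the scene stay as the last step left them, time stands still between calls to the robot, and variables do not carry over. Pictures are saved under pics/ and viewed, at most 10 in all, crops included, and the job is handed in when it is done.

```bash
mkdir -p pics
cat > h.py <<'E'
import numpy as np, cv2
from cell import bot, vision, job
def snap(n,f=None):
    s=vision.snapshot(n)
    if f: cv2.imwrite('pics/'+f,s['image'][:,:,::-1])
    return s
def K(s):
    h=s['image'].shape[0]; f=h/2/np.tan(np.radians(s['vfov'])/2)
    return np.array([[f,0,s['cx']],[0,f,s['cy']],[0,0,1.]]),np.array([s['k1'],0,0,0,0.])
def ray(s,uv):
    k,d=K(s); p=cv2.undistortPoints(np.array(uv,float).reshape(-1,1,2),k,d).reshape(-1,2)
    R=np.array(s['R']);t=np.array(s['t'])
    return -R.T@t, np.c_[p,np.ones(len(p))]@R
def onz(s,uv,z):
    c,v=ray(s,uv); return c+v*((z-c[2])/v[:,2])[:,None]
def proj(s,X):
    k,d=K(s); R=np.array(s['R']);r,_=cv2.Rodrigues(R)
    return cv2.projectPoints(np.array(X,float).reshape(-1,1,3),r,np.array(s['t'],float),k,d)[0].reshape(-1,2)
E
python3 - <<'E'
from h import *
a=snap('scene','s0.png');b=snap('top','t0.png')
for s in(a,b):print(s['vfov'],s['cx'],s['cy'],s['k1'],np.round(-np.array(s['R']).T@s['t'],3),np.round(s['R'],2).tolist())
print(bot.observe())
E
```

```text
54.13171203175976 261.57608761198475 194.1858397844043 -0.08728319514951334 [0.912 0.5   0.623] [[-0.84, 0.55, 0.02], [0.35, 0.56, -0.75], [-0.42, -0.62, -0.66]]
51.50189808239143 249.5045592146588 195.8938182770047 0.033250395679160084 [ 0.523 -0.018  0.998] [[0.02, -1.0, -0.04], [-1.0, -0.01, -0.06], [0.06, 0.04, -1.0]]
{'time': 0.1, 'q': array([ 9.51612559e-01,  3.13397357e-01,  1.49833433e+00,  1.37383119e-07,
        1.33099713e+00, -2.23420454e-01]), 'joint_velocities': array([-0.00117498, -0.00182592, -0.00205007,  0.00023701, -0.00020919,
        0.00023591]), 'joint_efforts': array([ 3.69245143e-03, -4.12896609e+01, -2.60138154e+01, -1.10321917e-04,
        3.05201727e-03, -7.22774587e-06]), 'position': array([0.20239931, 0.48438766, 0.40420058]), 'ee_rot': array([-6.17522999e-01, -3.07982908e+00,  1.62830953e-03]), 'wrist_force': array([ 0.09568473, -0.12463923,  0.62885671]), 'ft_torque': array([-0.05889043, -0.00252715,  0.03695879]), 'finger_force': 0.0, 'gripper_width': 1.0005161189611327}
```

View pics/t0.png

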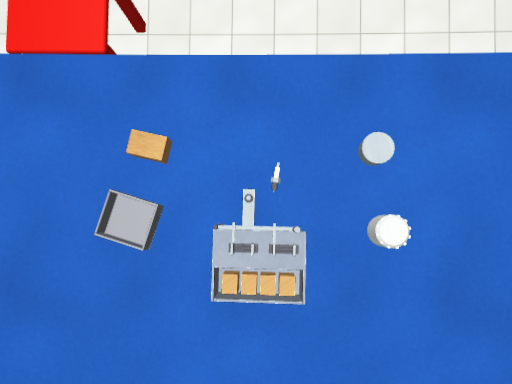

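View pics/s0.png

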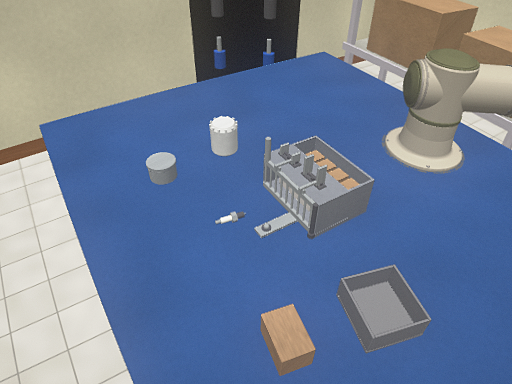

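The top view shows the plug at about (276,177), the bin at (129,220), the box with its front edge at row ~230, the post at (297,229) and the detent ball at (249,198). The scene view puts the tall tabs near (308,165) and (320,177), on the hinge side. Next I'll enlarge both views.

Run:
```python
from h import *
a=cv2.imread('pics/t0.png')[150:315,200:320]; b=cv2.imread('pics/s0.png')[120:250,205:385]
A=cv2.resize(a,None,fx=3.6,fy=3.6,interpolation=cv2.INTER_CUBIC);B=cv2.resize(b,None,fx=2*1,fy=2,interpolation=cv2.INTER_CUBIC)
c=np.zeros((600,800,3),np.uint8);c[:A.shape[0],:A.shape[1]]=A;c[:B.shape[0],435:435+B.shape[1]]=B
cv2.imwrite('pics/z0.png',c)
s=snap('top');im=s['image']
hsv=cv2.cvtColor(im,cv2.COLOR_RGB2HSV);m=((hsv[:,:,1]<110)).astype(np.uint8);m[:60]=0
for ct in cv2.findContours(m,0,1)[0]:
    if cv2.contourArea(ct)>30:
        r=cv2.minAreaRect(ct);print(np.round(r[0]),np.round(r[1]),round(r[2]),cv2.contourArea(ct),np.round(cv2.boxPoints(r)).tolist())
```

```text
[388. 231.] [34. 43.] 90 1139.0 [[367.0, 214.0], [410.0, 214.0], [410.0, 248.0], [367.0, 248.0]]
[259. 246.] [ 94. 113.] 2 7479.0 [[210.0, 301.0], [214.0, 188.0], [308.0, 191.0], [304.0, 304.0]]
[129. 220.] [57. 49.] 18 2704.0 [[94.0, 234.0], [109.0, 187.0], [164.0, 206.0], [148.0, 252.0]]
[276. 176.] [29.  9.] 90 125.5 [[271.0, 162.0], [280.0, 162.0], [280.0, 191.0], [271.0, 191.0]]
[376. 148.] [32. 36.] 90 893.5 [[358.0, 132.0], [394.0, 132.0], [394.0, 164.0], [358.0, 164.0]]
```

View pics/z0.png

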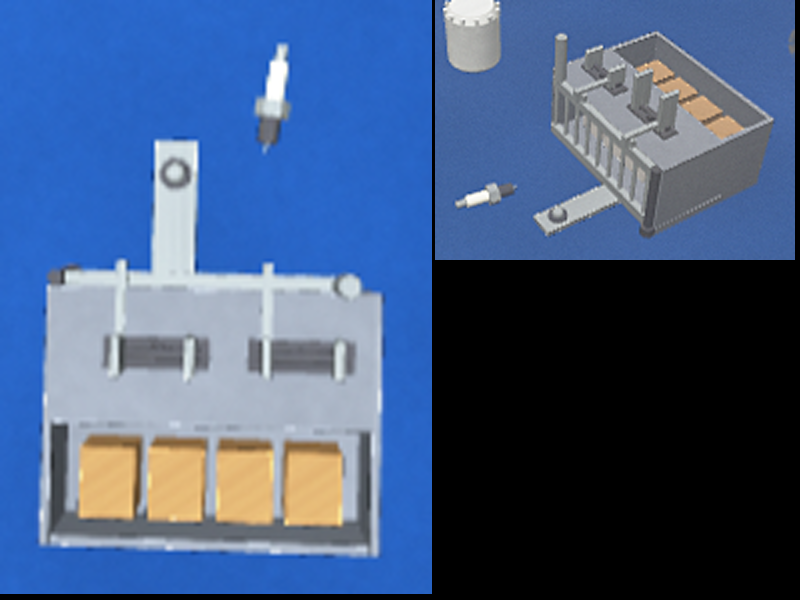

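The crop shows the taller tabs on the left (hinge side, box y=+35), with the short catch on the post side. The post top is at full-image (296.4,229.4) and the ball at (248.6,197.8).

Run:
```python
from h import *
s=snap('top')
z=lambda l:[[200+x/3.6,150+y/3.6] for x,y in l]
c=onz(s,z([(47,285),(382,293),(378,556),(40,545)]),.1);print('deck',c.round(4).tolist(),[np.linalg.norm(c[i]-c[i-1]).round(4) for i in range(4)])
ball=onz(s,z([(175,172)]),.02)[0];post=onz(s,z([(347,286)]),.16)[0];print('ball',ball,'post',post)
ax=(c[0]+c[1]-c[2]-c[3]);ay=c[0]-c[1]+c[3]-c[2];ya=np.arctan2(ay[1],ay[0])-np.pi/2
print('yaw',np.arctan2(ax[1],ax[0]),ya)
for yaw in[ya]:
    R=np.array([[np.cos(yaw),-np.sin(yaw)],[np.sin(yaw),np.cos(yaw)]])
    ctr=c.mean(0)[:2]; o1=ctr+R@[.08,0]; o2=ball[:2]-R@[.077,.03]; o3=post[:2]-R@[.005,-.08]
    print('origin',o1,o2,o3)
    o=(o1+o2+o3)/3
    for n,p in dict(tall=(-.04,.035),short=(-.04,-.055),hinge=(.005,.1),post=(.005,-.08)).items():print(n,o+R@p)
print('plug tips',onz(s,z([(283,44),(265,148)]),.0105),'hex',onz(s,z([(272,107)]),.012))
b=onz(s,[[94,234],[109,187],[164,206],[148,252]],.055);print('bin',b.round(3).tolist(),b.mean(0))
b=onz(s,[[94,234],[109,190],[162.5,206],[146,250]],.055);print('bin',b.round(3).tolist(),b.mean(0))
print('wrist cam?');w=snap('wrist');print(w['vfov'],-np.array(w['R']).T@w['t'])
```

```text
deck [[0.5026, 0.1013, 0.1], [0.5011, -0.1077, 0.1], [0.3408, -0.1061, 0.1], [0.3424, 0.102, 0.1]] [np.float64(0.1602), np.float64(0.2089), np.float64(0.1603), np.float64(0.2081)]
ball [0.57919263 0.02564674 0.02      ] post [ 0.50630401 -0.08149393  0.16      ]
yaw -0.007287014826491011 -0.007168571199990259
origin [ 0.50172727 -0.00319663] [ 0.50197955 -0.00380052] [ 0.50187762 -0.00146015]
tall [0.46211341 0.03246674]
short [ 0.46146824 -0.05753094]
hinge [0.5075782  0.09714249]
post [ 0.50628787 -0.08285288]
plug tips [[ 0.66945564 -0.04732782  0.0105    ]
 [ 0.59713809 -0.03577239  0.0105    ]] hex [[ 0.62542885 -0.04022046  0.012     ]]
bin [[0.486, 0.392, 0.055], [0.599, 0.36, 0.055], [0.555, 0.226, 0.055], [0.445, 0.261, 0.055]] [0.52109983 0.30982689 0.055     ]
bin [[0.486, 0.392, 0.055], [0.591, 0.36, 0.055], [0.555, 0.23, 0.055], [0.45, 0.266, 0.055]] [0.52043703 0.311896   0.055     ]
wrist cam?
61.794392709101714 [0.13249393 0.51342319 0.37409821]
```

```bash
python3 -m crank '[0.423,-0.525,0,0,0,0.113,0.5, 0.423,-0.525,0,0,0,0.113,0.5, 0.423,-0.525,0,0,0,0.113,0.5, 0.423,-0.525,0,0,0,0.113,0.5, 0.423,-0.525,0,0,0,0.113,0.5, 0.423,-0.525,0,0,0,0.113,0.5, 0.423,-0.525,0,0,0,0.113,0.5, 0.423,-0.525,0,0,0,0.113,0.5, 0.423,-0.525,0,0,0,0.113,0.5, 0.423,-0.525,0,0,0,0.113,0.5, 0.423,-0.525,0,0,0,0.113,0.5, 0.423,-0.525,-0.06,0,0,0.113,0.5, 0.423,-0.525,-0.12,0,0,0.113,0.5, 0.423,-0.525,-0.15,0,0,0.113,0.5, 0.423,-0.525,-0.15,0,0,0.113,0.5]' 40
python3 - <<'E'
from h import *
s=snap('wrist','w1.png');o=bot.observe();print(o['position'],o['ee_rot'],o['gripper_width'],o['q'])
R=cv2.Rodrigues(o['ee_rot'])[0];print(R.round(3))
print(proj(s,[o['position']+R@[0,0,.155],o['position']+R@[0,0,.173],[.6254,-.0402,.0105],[.5971,-.0358,.0105],[.6695,-.0473,.0105]]))
E
```

```text
time: 2.12
position: [0.6251, -0.0405, 0.2526]
ee_rot: [-0.249, -3.127, -0.001]
wrist_force: [0.3, -0.9, 1.1]
gripper_width: 0.5
finger_force: 0.0
[ 0.6255599  -0.04061934  0.25482158] [-2.49682929e-01 -3.13097065e+00 -1.91188041e-04] 0.4978557712399478 [-2.51446012e-01  6.75671667e-01  1.34228280e+00  3.64170627e-06
  1.12433110e+00 -1.66308838e+00]
[[-0.987  0.158 -0.001]
 [ 0.158  0.987  0.   ]
 [ 0.001  0.    -1.   ]]
[[254.19417771 277.54133888]
 [254.19782532 257.35912307]
 [254.73729809 207.77042362]
 [254.51496661 167.82573436]
 [254.72911401 264.5787342 ]]
```

View pics/w1.png

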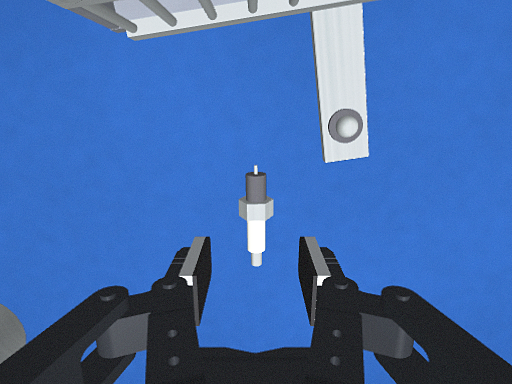

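The wrist view shows the hexagon at (256,209), axis vertical in the picture, against a prediction of (255,208). The estimate holds, so I'll descend and grip.

```bash
python3 -m crank '[0,0,-0.04,0,0,0,0.5, 0,0,-0.065,0,0,0,0.45, 0,0,-0.077,0,0,0,0.45, 0,0,-0.077,0,0,0,0.2, 0,0,-0.077,0,0,0,0.1, 0,0,-0.077,0,0,0,0.1, 0,0,-0.077,0,0,0,0.1, 0,0,-0.077,0,0,0,0.1]' 40
```

```text
time: 3.18
position: [0.6257, -0.0406, 0.1785]
ee_rot: [0.25, 3.13, -0.0]
wrist_force: [-0.2, 0.6, 5.7]
gripper_width: 0.252
finger_force: 39.6
```

```bash
python3 -m crank '[0,0,0.06,0,0,0,0.1, 0,0,0.12,0,0,0,0.1, 0,0.06,0.13,0,0,0,0.1, -0.112,0.354,0.13,0,0,-0.065,0.1, -0.112,0.354,0.13,0,0,-0.065,0.1, -0.112,0.354,0.13,0,0,-0.065,0.1, -0.112,0.354,0.13,0,0,-0.065,0.1, -0.112,0.354,0.13,0,0,-0.065,0.1, -0.112,0.354,0.13,0,0,-0.065,0.1, -0.112,0.354,0.08,0,0,-0.065,0.1, -0.112,0.354,0.03,0,0,-0.065,0.1, -0.112,0.354,0.022,0,0,-0.065,0.1, -0.112,0.354,0.022,0,0,-0.065,0.1, -0.112,0.354,0.022,0,0,-0.065,0.45, -0.112,0.354,0.022,0,0,-0.065,0.45, -0.112,0.354,0.022,0,0,-0.065,0.45, -0.112,0.354,0.08,0,0,-0.065,0.45, -0.112,0.354,0.14,0,0,-0.065,0.45, -0.112,0.354,0.14,0,0,-0.065,0.45]'
python3 - <<'E'
from h import *
s=snap('wrist','w2.png');o=bot.observe();print(o['position'],o['gripper_width'])
R=cv2.Rodrigues(o['ee_rot'])[0];print(R[:2,1])
E
```

```text
time: 5.55
position: [0.5138, 0.3137, 0.323]
ee_rot: [0.46, 3.099, 0.007]
wrist_force: [0.2, -0.3, -0.2]
gripper_width: 0.45
finger_force: 0.0
[0.51341464 0.31348376 0.31983551] 0.4466197981635607
[0.2908817  0.95675556]
```

View pics/w2.png

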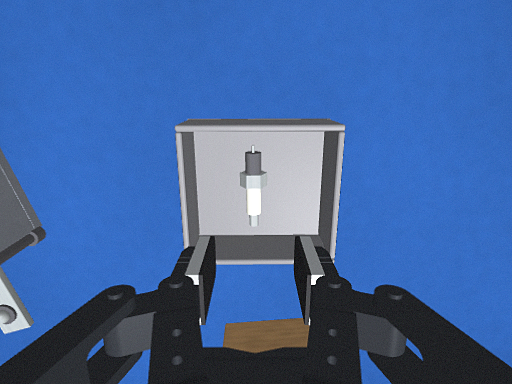

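The plug lies in the bin, hexagon at (253,180). Next is a hover over the tall catch.

```bash
python3 -m crank '[0,0,0.055,0,0,0,0.75, -0.051,-0.281,0.06,0,0,0.138,0.75, -0.051,-0.281,0.06,0,0,0.138,0.75, -0.051,-0.281,0.06,0,0,0.138,0.75, -0.051,-0.281,0.06,0,0,0.138,0.75, -0.051,-0.281,0.06,0,0,0.138,0.75, -0.051,-0.281,0.06,0,0,0.138,0.75, -0.051,-0.281,0.06,0,0,0.138,0.75, -0.051,-0.281,0.06,0,0,0.138,0.75]' 40
python3 - <<'E'
from h import *
s=snap('wrist','w3.png');o=bot.observe();print(o['position'],o['gripper_width'])
R=cv2.Rodrigues(o['ee_rot'])[0];print(R[:2,1])
ay=np.array([.0072,1,0]);ax=np.array([1,-.0072,0])
t=np.array([.4621,.0325,.152])
print(proj(s,[t+ay*.025,t-ay*.025,t+ay*.025+ax*.012,t-ay*.025+ax*.012,t+ay*.025-ax*.012,t-ay*.025-ax*.012]).round(0).tolist())
u=np.array([.4615,-.0575,.13]);print(proj(s,[u+ay*.025,u-ay*.025]).round(0).tolist())
E
```

```text
time: 6.72
position: [0.4625, 0.0333, 0.3773]
ee_rot: [-0.007, -3.141, -0.0]
wrist_force: [0.8, -0.2, 0.5]
gripper_width: 0.754
finger_force: 0.0
[0.46252468 0.03324734 0.37734952] 0.7482773399746636
[0.00475913 0.99998866]
[[291.0, 214.0], [214.0, 214.0], [291.0, 231.0], [215.0, 231.0], [292.0, 197.0], [214.0, 197.0]]
[[162.0, 203.0], [92.0, 203.0]]
```

View pics/w3.png

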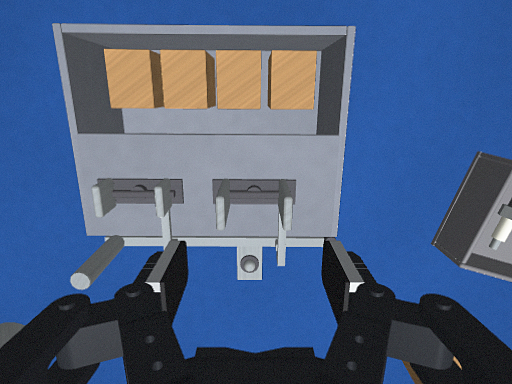

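The tall tabs are at columns 216–292, rows 197–230. The prediction was 214–291, so it is within about 1 mm. I'll descend and squeeze.

```bash
python3 -m crank '[0,-0.001,-0.05,0,0,0,0.75, 0,-0.001,-0.085,0,0,0,0.75, 0,-0.001,-0.098,0,0,0,0.75, 0,-0.001,-0.098,0,0,0,0.75, 0,-0.001,-0.098,0,0,0,0.5, 0,-0.001,-0.098,0,0,0,0.35, 0,-0.001,-0.098,0,0,0,0.3, 0,-0.001,-0.098,0,0,0,0.3, 0,-0.001,-0.098,0,0,0,0.3, 0,-0.001,-0.098,0,0,0,0.3]' 40
```

```text
time: 8.02
position: [0.4627, 0.0323, 0.2816]
ee_rot: [0.011, 3.138, 0.004]
wrist_force: [-1.4, 11.0, 11.0]
gripper_width: 0.336
finger_force: 40.5
```

```bash
python3 -m crank '[0,0,0,0,0,0,0.75, 0,0,0,0,0,0,0.75, 0,0,0,0,0,0,0.75, 0,0,0.06,0,0,0,0.75, 0,0,0.1,0,0,0,0.75, -0.001,-0.05,0.1,0,0,0,0.75, -0.001,-0.09,0.1,0,0,0,0.75, -0.001,-0.09,0.1,0,0,0,0.75, -0.001,-0.09,0.1,0,0,0,0.75]' 40
python3 - <<'E'
from h import *
s=snap('wrist','w4.png');o=bot.observe();print(o['position'],o['gripper_width'])
ay=np.array([.0072,1,0])
t=np.array([.4621,.0325,.152])
print(proj(s,[t+ay*.015,t-ay*.015]).round(0).tolist())
u=np.array([.4615,-.0575,.13]);print(proj(s,[u+ay*.025,u-ay*.025]).round(0).tolist())
E
```

```text
time: 9.15
position: [0.4614, -0.0583, 0.3796]
ee_rot: [-0.01, -3.141, -0.0]
wrist_force: [-0.4, -0.2, 0.2]
gripper_width: 0.743
finger_force: 0.0
[ 0.46139225 -0.05795954  0.37964581] 0.7493216470522985
[[416.0, 214.0], [370.0, 213.0]]
[[290.0, 203.0], [221.0, 203.0]]
```

View pics/w4.png

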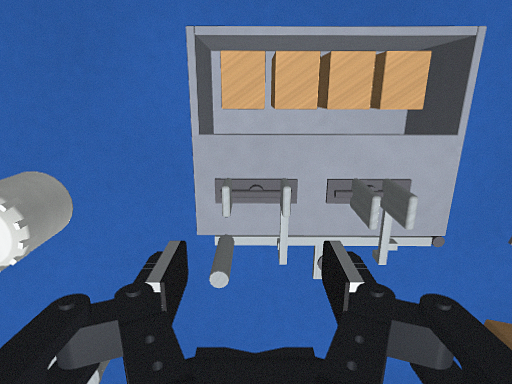

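The tall tabs are now at columns 367–417, which matches fully squeezed (predicted 370–416). The short tabs are at 222–291, as predicted.

```bash
python3 -m crank '[0,0,-0.05,0,0,0,0.75, 0,0,-0.085,0,0,0,0.75, 0,0,-0.1,0,0,0,0.75, 0,0,-0.1,0,0,0,0.75, 0,0,-0.1,0,0,0,0.5, 0,0,-0.1,0,0,0,0.35, 0,0,-0.1,0,0,0,0.3, 0,0,-0.1,0,0,0,0.3, 0,0,-0.1,0,0,0,0.3, 0,0,-0.1,0,0,0,0.3]' 40
python3 -m crank '[0,0,0,0,0,0,0.75, 0,0,0,0,0,0,0.75, 0,0,0,0,0,0,0.75, 0,0,0.06,0,0,0,0.75, 0,0,0.12,0,0,0,0.75, 0,0,0.12,0,0,0,0.75]'
python3 - <<'E'
from h import *
s=snap('wrist','w5.png');o=bot.observe();print(o['position'],o['q'])
ay=np.array([.0072,1,0])
t=np.array([.4621,.0325,.152])
print(proj(s,[t+ay*.015,t-ay*.015]).round(0).tolist())
u=np.array([.4615,-.0575,.13]);print(proj(s,[u+ay*.015,u-ay*.015,[.5063,-.082,.16]]).round(0).tolist())
E
```

```text
time: 10.45
position: [0.4616, -0.0576, 0.2813]
ee_rot: [0.01, 3.14, 0.003]
wrist_force: [-1.1, 10.2, 10.3]
gripper_width: 0.334
finger_force: 40.3
time: 11.2
position: [0.4616, -0.0587, 0.4037]
ee_rot: [0.01, 3.134, -0.005]
wrist_force: [0.7, -0.3, -0.9]
gripper_width: 0.749
finger_force: 0.0
[ 0.46138239 -0.05861934  0.40106165] [-3.79095245e-01  1.82890721e-01  1.67488215e+00 -1.13596924e-04
  1.28028785e+00 -1.94358887e+00]
[[402.0, 199.0], [360.0, 199.0]]
[[276.0, 190.0], [238.0, 190.0], [224.0, 259.0]]
```

View pics/w5.png

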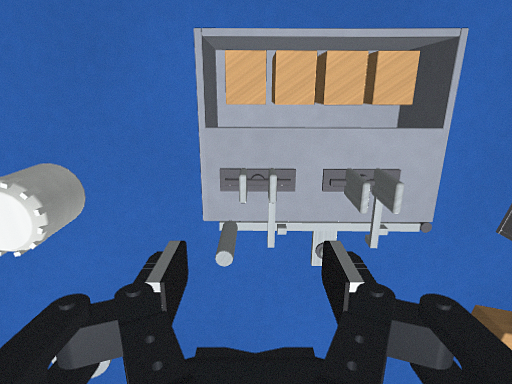

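The short catch is closed too, with tabs at columns ~240–277 (predicted 238–276). The post top is at (224,259), exactly as predicted. I'll turn the tool so the pads face along the swing and grip the post.

```bash
python3 -m crank '[0.045,-0.0235,0,0,0,-0.75,0.37, 0.045,-0.0235,0,0,0,-0.75,0.37, 0.045,-0.0235,0,0,0,-0.75,0.37, 0.045,-0.0235,0,0,0,-0.75,0.37, 0.045,-0.0235,0,0,0,-0.75,0.37, 0.045,-0.0235,0,0,0,-0.75,0.37, 0.045,-0.0235,0,0,0,-0.75,0.37, 0.045,-0.0235,0,0,0,-0.75,0.37, 0.045,-0.0235,0,0,0,-0.75,0.37, 0.045,-0.0235,0,0,0,-0.75,0.37, 0.045,-0.0235,-0.05,0,0,-0.75,0.37, 0.045,-0.0235,-0.09,0,0,-0.75,0.37, 0.045,-0.0235,-0.102,0,0,-0.75,0.37, 0.045,-0.0235,-0.102,0,0,-0.75,0.37, 0.045,-0.0235,-0.102,0,0,-0.75,0.1, 0.045,-0.0235,-0.102,0,0,-0.75,0.1, 0.045,-0.0235,-0.102,0,0,-0.75,0.1, 0.045,-0.0235,-0.102,0,0,-0.75,0.1]' 60
python3 - <<'E'
import numpy as np
r=.18
for d in range(5,101,5):
    t=np.radians(d);print(d,round(r*np.sin(t),3),round(r*(1-np.cos(t)),3),round(d/120,3))
E
```

```text
time: 13.5
position: [0.5067, -0.0822, 0.2991]
ee_rot: [2.226, 2.213, 0.002]
wrist_force: [-0.9, -0.3, 8.4]
gripper_width: 0.146
finger_force: 58.4
5 0.016 0.001 0.042
10 0.031 0.003 0.083
15 0.047 0.006 0.125
20 0.062 0.011 0.167
25 0.076 0.017 0.208
30 0.09 0.024 0.25
35 0.103 0.033 0.292
40 0.116 0.042 0.333
45 0.127 0.053 0.375
50 0.138 0.064 0.417
55 0.147 0.077 0.458
60 0.156 0.09 0.5
65 0.163 0.104 0.542
70 0.169 0.118 0.583
75 0.174 0.133 0.625
80 0.177 0.149 0.667
85 0.179 0.164 0.708
90 0.18 0.18 0.75
95 0.179 0.196 0.792
100 0.177 0.211 0.833
```

```bash
python3 -m crank '[0.016,0.001,0,0,0,0.042,0.1, 0.031,0.003,0,0,0,0.083,0.1, 0.047,0.006,0,0,0,0.125,0.1, 0.062,0.011,0,0,0,0.167,0.1, 0.076,0.017,0,0,0,0.208,0.1, 0.09,0.024,0,0,0,0.25,0.1, 0.103,0.033,0,0,0,0.292,0.1, 0.116,0.042,0,0,0,0.333,0.1, 0.127,0.053,0,0,0,0.375,0.1, 0.138,0.064,0,0,0,0.417,0.1, 0.147,0.077,0,0,0,0.458,0.1, 0.156,0.09,0,0,0,0.5,0.1, 0.163,0.104,0,0,0,0.542,0.1, 0.169,0.118,0,0,0,0.583,0.1, 0.174,0.133,0,0,0,0.625,0.1, 0.177,0.149,0,0,0,0.667,0.1, 0.179,0.164,0,0,0,0.708,0.1, 0.18,0.18,0,0,0,0.75,0.1, 0.179,0.196,0,0,0,0.792,0.1, 0.179,0.196,0,0,0,0.792,0.1]' 60
python3 - <<'E'
from h import *
s=snap('top');o=bot.observe();d=o['position'][:2]-[.5076,.0971];print(o['position'],np.linalg.norm(d),np.degrees(np.arctan2(d[0],-d[1])+.0072),o['gripper_width'],o['wrist_force'],o['finger_force'])
a=s['image'][100:300,80:420,::-1];b=snap('scene')['image'][:,:,::-1]
c=np.hstack([cv2.resize(a,None,fx=1.25,fy=1.25),np.zeros((250,3,3),np.uint8)])
C=np.zeros((384+0,800,3),np.uint8);C[:250,:340*5//4]=c[:,:425];C[:282,425:800]=cv2.resize(b,(375,282));cv2.imwrite('pics/f.png',C)
E
```

```text
time: 16.0
position: [0.686, 0.1147, 0.2993]
ee_rot: [-0.132, 3.132, -0.001]
wrist_force: [8.4, -1.6, 2.3]
gripper_width: 0.146
finger_force: 58.8
[0.6861217  0.11416626 0.29936537] 0.17933558881158693 95.87327974562649 0.14446091251429044 [ 7.98874612 -1.07911733  0.9299249 ] 58.773125410079956
```

View pics/f.png

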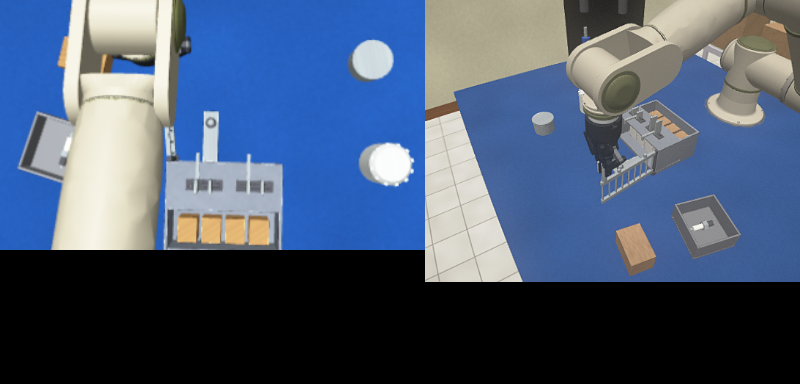

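The gate stands open at about 96° with the post in the fingers. The plug is in the bin, both catches are squeezed and the bystanders are where they were. I'm handing it in.

```bash
python3 -c "
from cell import job
print(job.close_job())"
```

```text
the job is handed in; nothing more can be done
None
```

The job is handed in: the plug is in the bin, the tall catch then the short catch are fully squeezed, and the gate is held open by its post at about 96°, at about 16 s of the 72 s allowed (no verdict was returned).

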